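File the notebook among the slide boxes

TASK

Take the notebook out of its stand and file it upright in the middle of the crowded desk file, between the second and third slide box, down on the bin's floor, and let go. That gap is too narrow, so ease a lower edge of it in and gently nudge the boxes aside without ever pressing hard on them; all four boxes must stay standing in the bin, two on each side of the notebook, and the cup and the dropper bottle beside it must stay where they are.

Things in the scene. Friction and masses are not known exactly. Their poses are not given: they have to be found in the camera images.
- file_bin: grey steel desk file, fixed, open box 124 (x) by 172 (y) mm, inside 116 x 164, walls 50 mm high, inner floor 5 mm above the bench. Four slide boxes stand in a row along y; middle gap 3 to 7 mm, gap 1 to 5 mm within each outer pair, the rest of the 28 mm slack at the two ends, unevenly (1 to 16 mm each); they slide and tip easily. Origin: centre of the underside; x away from the robot, y along the row, z up; yaw varies
- book_stand: grey steel one-slot book stand, fixed, base 120 x 80 x 8 mm, two upright rails 104 mm long (its x) and 48 mm high with a 16 mm slot between them, slot bottom 8 mm above the bench. Origin: centre of the underside; slot runs along its x
- notebook: black rigid notebook, square edges, 146 mm tall as it stands, 103 wide, 12 thick (16 at the wire binding, which adds 6 mm to the width and is not solid), 0.13 kg, loose and upright in the stand's slot, up to 2 mm play each side. Origin: on one large face, mid-height, 2.5 mm off mid-width; own x up, y along the width to the binding, z through the thickness (solid from z = 0 to 12 mm)
- notebook_foot (a point): centre of the notebook's solid bottom edge face (middle of width and thickness)
- notebook_top (a point): centre of the notebook's solid top edge face, 146 mm above the foot
- specimen_cup: bystander: specimen cup with red lid, 65 mm wide, 70 mm tall, loose; origin at the centre of its underside
- dropper: bystander: brown dropper bottle with white dropper, 31 mm wide, 100 mm tall, loose; origin at the centre of its underside
- slide_box_1: blue slide storage box, closed, lid fixed, about 0.16 kg, loose on its long edge in the bin: 34 mm thick along bin y, 98 mm along bin x, 68 mm tall (top 73 mm above the bench; the catch on top is not solid). Origin: centre of its bin-+y face; own x down, y along bin +x, z towards bin -y; outermost at the bin's +y end
- slide_box_1_mid (a point): centre of the solid of the slide box that is outermost at the bin's +y end
- slide_box_2: blue slide storage box, closed, lid fixed, about 0.16 kg, loose on its long edge in the bin: 34 mm thick along bin y, 98 mm along bin x, 68 mm tall (top 73 mm above the bench; the catch on top is not solid). Origin: centre of its bin-+y face; own x down, y along bin +x, z towards bin -y; second from the bin's +y end
- slide_box_2_mid (a point): centre of the solid of the slide box that is second from the bin's +y end
- slide_box_3: blue slide storage box, closed, lid fixed, about 0.16 kg, loose on its long edge in the bin: 34 mm thick along bin y, 98 mm along bin x, 68 mm tall (top 73 mm above the bench; the catch on top is not solid). Origin: centre of its bin-+y face; own x down, y along bin +x, z towards bin -y; third from the bin's +y end
- slide_box_3_mid (a point): centre of the solid of the slide box that is third from the bin's +y end
- slide_box_4: blue slide storage box, closed, lid fixed, about 0.16 kg, loose on its long edge in the bin: 34 mm thick along bin y, 98 mm along bin x, 68 mm tall (top 73 mm above the bench; the catch on top is not solid). Origin: centre of its bin-+y face; own x down, y along bin +x, z towards bin -y; outermost at the bin's -y end
- slide_box_4_mid (a point): centre of the solid of the slide box that is outermost at the bin's -y end
Mind the look-alikes: they are no part of the job. There is more than one size of the notebook; the one meant has the size given above.

How it is judged:
By the outcome, as a careful person would: the job done as asked, in the order asked, and still so for the second after the job is handed in, with the robot touching nothing.
It also fails if it takes over 64 s, if anything falls off the work surface, if the arm or the gripper's body presses on something with over 40 N, if the wrist force passes 120 N, or if a joint passes its speed limit or range.

ROBOT

A 6-joint arm with a two-finger parallel gripper is mounted at the origin on a cart in front of the work surface, level with it; the furniture and walls round the work are solid. World frame = base frame: x ahead of the robot, y to its left, z up, the work surface at z = 0. Lengths are in m, angles in rad, forces in N, time in s.
With the tool pointing down it reaches from about 0.35 to 0.975 m from the base axis. Payload 4.9 kg.
Tool frame: the origin (TCP) lies between the finger pads; the fingertips stand 14 mm ahead of it and the grasp point (between the pads) lies 5 mm behind it (ctrl.tip_extent is the distance from the TCP to the fingertips, in m); z points along the fingers, y is the line along which they close (so a half turn about z gives the same grasp; the last joint's range is limited). The gripper opens to 85 mm and grips with 20 to 120 N. Pads are 22 mm wide; open, the fingers measure 114 mm over their backs; the gripper's body (76 mm by 85 mm) begins 54 mm behind the grasp point. The pads swing forward as they close: fully open they stand 13 mm farther back than shut.
Start: joints at [-1.433, 0.053, 1.613, -0, 1.476, -0.119], TCP at [0.159, -0.604, 0.245] pointing down, gripper open.
Joint ranges: [-3.01, 3.01], [-1.01, 2.22], [0.06, 2.58], [-1.02, 4.17], [0.09, 2.62], [-3.14, 3.14]. Speed limits (rad/s): [2.57, 2.57, 3.14, 3.14, 3.14, 3.14].

INTERFACE

Orientations are given as a unit quaternion [w, x, y, z].
In Python, from plant import observe, capture, job, ctrl gives the robot as it stands. The module is installed in compiled form; this text tells all that it offers.
- The arm moves only by the tool drive_tool, never from a script. Its arguments are lists of equal length, an entry for each row: "translation": the shift along the tool's x, y, z scaled (see below), a list of three; "twist": the turn, a rotation vector about the tool's x, y, z scaled (see below), a list of three; "gripper": the gripper's target within -1 to 1 (fully open at 1, half-way at 0, shut at -1). A call has 1 to 5 rows; each row is the pose to reach, as a shift and turn from the pose commanded when the call began, along the tool's axes at that moment; what a row does not reach only later rows make up. The controller multiplies each number of a shift by 400 mm and each number of a turn by 2 rad. A row lasts 1/10 s, in which the tool goes at most 50 mm and 8.59 degrees, less where a joint would pass 70% of its speed; a pose out of reach is approached as far as the arm can. A call with a number of a shift or a turn outside -1 to 1 is refused whole. A call with a gripper value outside its range is refused whole. The fingers move at their own pace and stop on an object; "squeeze" is the grip in N (left out, the last holds). Time passes only in rows, so rows that repeat a pose let the fingers close. It gives the time, the measured TCP pose, the force, the opening and the grip force at its end, in the units of the state.
- observe(): the state, without advancing time (a new reading comes with each control period).
- capture(name): name is "side" or "top"; returns a dict with "img" (400x640x3 uint8, red, green, blue), "fx", "fy", "cx", "cy" (pixels), "R" (3x3) and "t" (3): a world point X has camera coordinates R X + t. Camera axes: x right, y down, z forward; pixel columns grow to the right and rows downward; lengths in m; the calibration is good to about 2 mm. A picture is of the moment at which its call begins. There is no depth.
- job.close_job(): hands the job in; it is judged then, once.
The state is a dict: "clock": time; "q": joint angles; "qvel": joint speeds; "joint_efforts": joint torques, N m; "tool_pos": TCP position; "eef_rot": TCP orientation; "ft_force": force on the tool from outside, world axes, zero at the start; "wrist_torque": the same for the moment, N m; "opening": finger opening in m; "finger_force": force on a finger pad.
Only numpy, scipy, OpenCV 4.12 (cv2) and the standard library are available. Lean on these libraries where they do the work, as an engineer would, in place of code of your own. Each camera call takes 0.05 s, during which the arm holds its last target. There are 200 camera calls.

## Working session

There is one attempt and no reset: what is moved stays moved. The work goes in short steps, Python scripts to look and compute and a tool call to move; the robot and the scene stay as the last step left them, time stands still between calls to the robot, and variables do not carry over. Pictures are saved under pics/ and viewed, at most 10 in all, crops included, and the job is handed in when it is done.

Besides the shell and the picture viewer there is one more tool, called after "Request:" by a JSON object that holds its "api" and its "payload", one argument or row to a line. drive_tool: Moves the arm, as the interface text tells. Shifts and turns lie within -1 to 1; 1 stands for 400 mm of shift or 2 rad of turn. Its arguments: {"type":"object","properties":{"translation":{"type":"array"},"twist":{"type":"array"},"gripper":{"type":"array"},"squeeze":{"type":"number"}},"required":["translation","twist","gripper"]}

```bash
mkdir -p pics; cat > h.py <<'E'
import numpy as np, cv2
from plant import observe, capture, job, ctrl
from scipy.spatial.transform import Rotation as Ro
def snap(n,f=None):
    c=capture(n)
    if f: cv2.imwrite('pics/'+f,cv2.cvtColor(c['img'],cv2.COLOR_RGB2BGR))
    return c
def ray(c,u,v):
    R=np.array(c['R']);t=np.array(c['t'])
    return -R.T@t, R.T@np.array([(u-c['cx'])/c['fx'],(v-c['cy'])/c['fy'],1.])
def onz(c,u,v,z):
    o,d=ray(c,u,v); return o+d*(z-o[2])/d[2]
def proj(c,X):
    p=np.array(c['R'])@np.array(X)+np.array(c['t']); return np.array([p[0]/p[2]*c['fx']+c['cx'],p[1]/p[2]*c['fy']+c['cy']])
def tri(c1,p1,c2,p2):
    o1,d1=ray(c1,*p1);o2,d2=ray(c2,*p2)
    s=np.linalg.lstsq(np.c_[d1,-d2],o2-o1,rcond=None)[0]
    a=o1+d1*s[0];b=o2+d2*s[1]; return (a+b)/2,np.linalg.norm(a-b)
E
cat > s.py <<'E'
from h import *
a=snap('top','top0.png');b=snap('side','side0.png')
for c in(a,b): print(c['fx'],c['cx'],c['cy'],np.round(c['R'],3).tolist(),np.round(c['t'],3))
print(observe(),ctrl.tip_extent)
E
python3 s.py
```

```text
403.5568185582476 321.2790400899843 198.7992883376534 [[-0.002, -1.0, 0.024], [-0.995, -0.001, -0.097], [0.097, -0.024, -0.995]] [0.127 0.576 1.217]
438.51291737936947 318.9209724743662 201.36742036887324 [[0.998, 0.07, -0.008], [0.042, -0.682, -0.73], [-0.057, 0.728, -0.684]] [-0.587  0.153  1.2  ]
{'clock': 0.1, 'q': array([-1.43298942e+00,  5.33190292e-02,  1.61415458e+00, -1.11827049e-05,
        1.47597536e+00, -1.19004687e-01]), 'qvel': array([ 0.00039118, -0.00086457, -0.00491343, -0.00120475, -0.00028024,
        0.00048394]), 'joint_efforts': array([ 1.22586193e-04, -3.94906068e+01, -3.71362352e+01, -9.91169395e-05,
        3.94961433e-03,  1.93906821e-06]), 'tool_pos': array([ 0.15867006, -0.60397522,  0.24416971]), 'eef_rot': array([-9.28061644e-04,  9.91766801e-01,  1.28053700e-01, -1.42910520e-05]), 'ft_force': array([-0.14319135, -0.54584431, -0.98186125]), 'wrist_torque': array([-0.05059801,  0.04746608,  0.01878278]), 'finger_force': 0.0, 'opening': 0.08557762595805533} 0.014
```

View pics/top0.png

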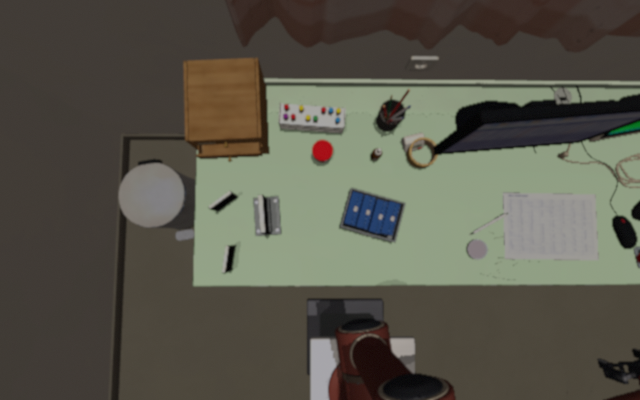

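View pics/side0.png

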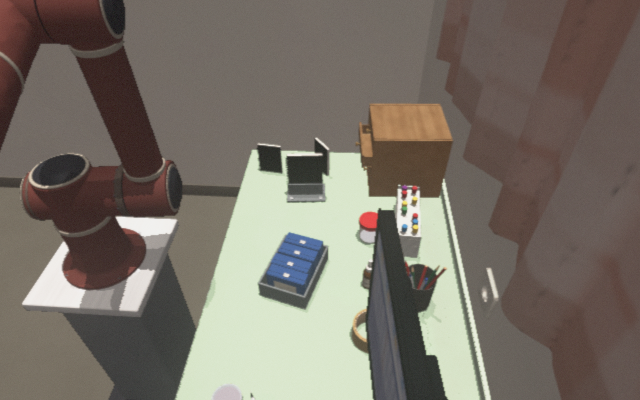

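Candidates for the notebook in the top view: the one in the stand at (266,215), and loose ones at (224,202) and (230,257). Only the first stands in the one-slot stand and it looks larger, so I'll check it in one enlarged crop.

```bash
python3 - <<'E'
import cv2,numpy as np
a=cv2.imread('pics/top0.png');b=cv2.imread('pics/side0.png')
r=lambda i,x,y,w,h,W,H:cv2.resize(i[y:y+h,x:x+w],(W,H),interpolation=cv2.INTER_CUBIC)
o=np.vstack([np.hstack([r(a,205,180,100,75,400,300),r(a,328,180,100,75,400,300)]),np.hstack([r(b,250,130,100,75,400,300),r(b,250,228,100,75,400,300)])])
cv2.imwrite('pics/crop1.png',np.clip(o.astype(float)*1.4,0,255).astype(np.uint8))
E
```

```text
(no output)
```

View pics/crop1.png

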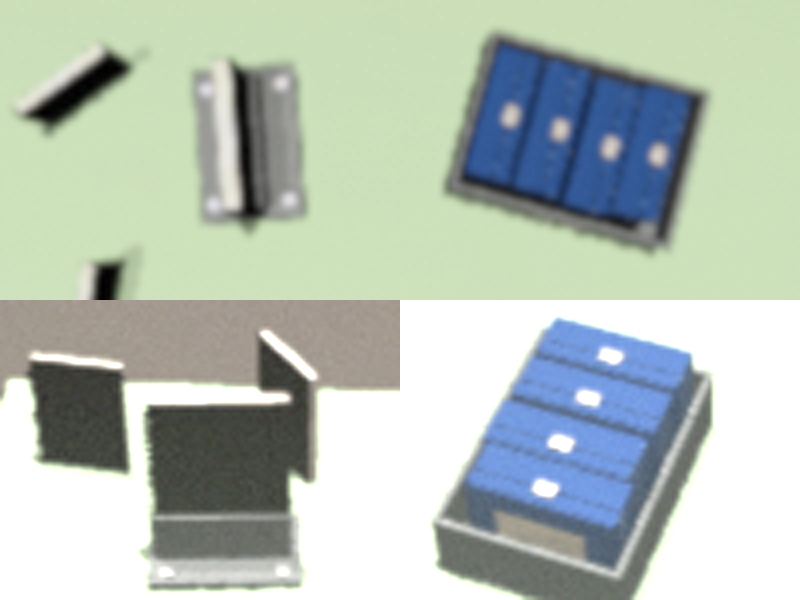

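The crop confirms it. The notebook in the stand (top 259–263, 194–232) is the large one with a white top edge; the other two are smaller and not in the stand. The bin is at top (372,214), and its four boxes have white catches at about (355,209), (368,212), (380,217) and (392,218).

```bash
cat > m.py <<'E'
from h import *
a=snap('top');b=snap('side')
np.set_printoptions(precision=4,suppress=True)
def up(c,s=4): return cv2.resize(c['img'],None,fx=s,fy=s,interpolation=cv2.INTER_CUBIC).astype(int)
S=4; A=up(a);B=up(b)
px=lambda p:(np.array(p)+.5)/S-.5
def comps(M,roi,amin):
    m=np.zeros(M.shape,np.uint8);x0,y0,x1,y1=[S*v for v in roi];m[y0:y1,x0:x1]=M[y0:y1,x0:x1]
    cs=cv2.findContours(m,cv2.RETR_EXTERNAL,cv2.CHAIN_APPROX_NONE)[0]
    return sorted([c for c in cs if cv2.contourArea(c)>amin],key=lambda c:-cv2.contourArea(c))
print('cams',-a['R'].T@a['t'],-b['R'].T@b['t'])
for nm,c,I in(('top',a,A),('side',b,B)):
    r,g,bl=I[...,0],I[...,1],I[...,2]
    roi=(330,180,425,250) if nm=='top' else (250,225,335,310)
    blue=((bl-r)>35)
    bc=comps(blue.astype(np.uint8),roi,200)
    print(nm,'blue',[ (px(cv2.minAreaRect(k)[0]),np.array(cv2.minAreaRect(k)[1])/S) for k in bc][:6])
    x0,y0,x1,y1=roi
    white=((r>120)&(abs(r-bl)<60)).astype(np.uint8)
    hull=np.zeros_like(white);cv2.fillPoly(hull,[cv2.convexHull(np.vstack(bc))],1)
    hull=cv2.erode(hull,np.ones((13,13),np.uint8))
    for k in sorted(comps(white&hull,roi,15),key=lambda k:k[:,0,0].mean() if nm=='top' else k[:,0,1].mean()):
        q=px(cv2.minAreaRect(k)[0]); P=onz(c,*q,.074); print(' catch',q,P[:2],cv2.contourArea(k)/S/S)
    if nm=='top':
        green=((g-r)>8)&((g-bl)>8)&(g>110)
        for lab,roi2,z in(('bin',roi,.05),('stand',(248,190,288,240),.008)):
            k=comps((~green).astype(np.uint8),roi2,500)[0]
            R=cv2.boxPoints(cv2.minAreaRect(k)); W=np.array([onz(c,*px(p),z)[:2] for p in R])
            print(lab,px(R).tolist(),W.tolist(),'mean',W.mean(0),'sides',np.linalg.norm(np.diff(W,axis=0),axis=1))
            d=np.diff(W,axis=0);print('  dirs',np.degrees(np.arctan2(d[:,1],d[:,0])))
        w=((r>150)&(bl>140)&(abs(r-g)<25)).astype(np.uint8)
        for k in comps(w,(254,190,270,240),100):
            R=cv2.boxPoints(cv2.minAreaRect(k));W=np.array([onz(c,*px(p),.154)[:2] for p in R])
            print('nb top',px(R).tolist(),W.tolist(),'mean',W.mean(0),'sides',np.linalg.norm(np.diff(W,axis=0),axis=1))
    if nm=='side':
        w=((r>110)&(bl>100)&(abs(r-g)<30)).astype(np.uint8)
        for k in comps(w,(284,148,326,160),30):
            R=cv2.boxPoints(cv2.minAreaRect(k));W=np.array([onz(c,*px(p),.154)[:2] for p in R])
            print('nb side',px(R).tolist(),W.tolist(),'mean',W.mean(0),'sides',np.linalg.norm(np.diff(W,axis=0),axis=1))
E
python3 m.py
```

```text
cams [0.456  0.1558 1.2635] [ 0.6469 -0.7281  0.9272]
top blue [(array([371.6881, 213.8042]), array([50.2054, 34.8835]))]
 catch [355.2802 208.4871] [0.543  0.0267] 10.84375
 catch [367.625 211.875] [ 0.533  -0.0098] 9.65625
 catch [380.25  216.375] [ 0.5196 -0.0471] 11.34375
 catch [392.0751 218.225 ] [ 0.5141 -0.0822] 10.40625
bin [[337.9215393066406, 227.9058837890625], [349.6254577636719, 186.57647705078125], [405.9513854980469, 202.52716064453125], [394.2474670410156, 243.8565673828125]] [[0.48629940235889724, 0.07696839066316356], [0.6114554091653307, 0.04069622334661241], [0.5629358326210278, -0.1301476263960156], [0.4383587361932729, -0.09208556514148364]] mean [ 0.5248 -0.0261] sides [0.1303 0.1776 0.1303]
  dirs [ -16.1624 -105.8545  163.0105]
stand [[252.2618408203125, 194.5863800048828], [278.16485595703125, 192.77919006347656], [281.17169189453125, 235.87754821777344], [255.2686767578125, 237.6847381591797]] [[0.5912239879262777, 0.3410082193533372], [0.5969817329667975, 0.26049896722904464], [0.4629257123185247, 0.2500470500836449], [0.4574858014378001, 0.32976484692449
[... 460 characters left out ...]
sides [0.0176 0.1002 0.0175]
side blue [(array([294.2226, 257.4316]), array([39.7813, 53.107 ]))]
 catch [302.2625 241.5875] [0.5436 0.0253] 22.625
 catch [296.6176 251.9044] [ 0.5327 -0.0103] 23.53125
 catch [289.813  263.1706] [ 0.5198 -0.0475] 25.21875
 catch [285.8531 274.6852] [ 0.5145 -0.0833] 26.53125
nb side [[283.6249694824219, 159.37498474121094], [283.6249694824219, 147.62498474121094], [322.1249694824219, 147.62498474121094], [322.1249694824219, 159.37498474121094]] [[0.4689359033224505, 0.2650946454884152], [0.461602918978096, 0.3216478643955418], [0.5757988503385633, 0.32841388172012875], [0.579484246539462, 0.2717103608379122]] mean [0.5215 0.2967] sides [0.057  0.1144 0.0568]
```

Request:
{"api": "drive_tool", "payload": {
  "translation": [
    [0.1,-0.06,0],
    [0.2,-0.12,0],
    [0.3,-0.18,0],
    [0.4,-0.24,0],
    [0.5,-0.3,0]
  ],
  "twist": [
    [0,0,0.02],
    [0,0,0.04],
    [0,0,0.06],
    [0,0,0.086],
    [0,0,0.086]
  ],
  "gripper": [1,1,1,1,1],
  "squeeze": 40
}}

```text
clock: 0.7
tool_pos: [0.3226, -0.4361, 0.2451]
eef_rot: [-0.0, 0.999, 0.042, 0.0]
ft_force: [0.3, -0.5, 0.0]
opening: 0.0856
finger_force: 0.0
```

```bash
cat >> h.py <<'E'
def rot(o=None):
    o=o or observe(); q=o['eef_rot']; return Ro.from_quat([q[1],q[2],q[3],q[0]])
def rel(X,Rt=None):
    o=observe(); R=rot(o); d=R.inv().apply(np.array(X)-o['tool_pos'])/.4
    w=(R.inv()*Rt).as_rotvec()/2 if Rt is not None else np.zeros(3)
    print('shift',np.round(d,4),'twist',np.round(w,4),'| pos',np.round(o['tool_pos'],4),'clk',o['clock'],'F',np.round(o['ft_force'],2),'len',np.linalg.norm(d)*.4)
def down(yaw): # tool x at yaw (deg), pointing down
    return Ro.from_euler('z',yaw,degrees=True)*Ro.from_euler('x',180,degrees=True)
E
python3 -c "
from h import *
rel([.45,0,.245],down(4.8));rel([.526,.298,.2],down(4.8))"
```

```text
shift [ 4.0830e-01 -1.0597e+00  4.0000e-04] twist [-0.     -0.     -0.0001] | pos [ 0.3226 -0.4361  0.2451] clk 0.7 F [ 0.29 -0.47  0.04] len 0.4542752903177462
shift [ 0.6599 -1.7863  0.113 ] twist [-0.     -0.     -0.0001] | pos [ 0.3226 -0.4361  0.2451] clk 0.7 F [ 0.29 -0.47  0.04] len 0.7630406335329992
```

Request:
{"api": "drive_tool", "payload": {
  "translation": [
    [0.04,-0.11,0],
    [0.08,-0.22,0],
    [0.12,-0.33,0],
    [0.165,-0.44,0],
    [0.165,-0.44,0]
  ],
  "twist": [
    [0,0,0],
    [0,0,0],
    [0,0,0],
    [0,0,0],
    [0,0,0]
  ],
  "gripper": [1,1,1,1,1]
}}

```text
clock: 1.2
tool_pos: [0.3736, -0.2524, 0.2452]
eef_rot: [-0.001, 0.999, 0.046, 0.0]
ft_force: [-0.7, -0.0, -0.1]
opening: 0.0858
finger_force: 0.0
```

Request:
{"api": "drive_tool", "payload": {
  "translation": [
    [0.04,-0.11,0],
    [0.08,-0.22,0],
    [0.12,-0.33,0],
    [0.165,-0.44,0],
    [0.165,-0.44,0]
  ],
  "twist": [
    [0,0,0],
    [0,0,0],
    [0,0,0],
    [0,0,0],
    [0,0,0]
  ],
  "gripper": [1,1,1,1,1]
}}

```text
clock: 1.7
tool_pos: [0.4242, -0.0716, 0.2453]
eef_rot: [-0.001, 0.999, 0.046, 0.0]
ft_force: [-0.6, -0.6, -0.2]
opening: 0.0855
finger_force: 0.0
```

Request:
{"api": "drive_tool", "payload": {
  "translation": [
    [0.04,-0.11,0],
    [0.08,-0.22,0],
    [0.12,-0.33,0],
    [0.165,-0.44,0],
    [0.165,-0.44,0]
  ],
  "twist": [
    [0,0,0],
    [0,0,0],
    [0,0,0],
    [0,0,0],
    [0,0,0]
  ],
  "gripper": [1,1,1,1,1]
}}

```text
clock: 2.2
tool_pos: [0.475, 0.1084, 0.2451]
eef_rot: [-0.001, 0.999, 0.045, -0.0]
ft_force: [0.3, -1.7, 0.1]
opening: 0.0855
finger_force: 0.0
```

Request:
{"api": "drive_tool", "payload": {
  "translation": [
    [0.04,-0.11,0],
    [0.08,-0.22,0],
    [0.12,-0.33,0],
    [0.165,-0.44,0],
    [0.165,-0.44,0]
  ],
  "twist": [
    [0,0,0],
    [0,0,0],
    [0,0,0],
    [0,0,0],
    [0,0,0]
  ],
  "gripper": [1,1,1,1,1]
}}

```text
clock: 2.7
tool_pos: [0.5263, 0.2886, 0.2441]
eef_rot: [-0.0, 0.999, 0.044, -0.001]
ft_force: [-0.3, -0.8, 1.0]
opening: 0.0853
finger_force: 0.0
```

```bash
python3 -c "
from h import *
b=snap('side');a=snap('top')
I=lambda c,x,y,w,h:cv2.resize(c['img'][y:y+h,x:x+w,::-1],(400,400),interpolation=cv2.INTER_CUBIC)
cv2.imwrite('pics/c2.png',np.hstack([I(b,260,110,90,90),I(a,230,170,80,80)]))
rel([.526,.298,.245],down(4.8));rel([.526,.298,.11],down(4.8))"
```

```text
shift [ 0.0035 -0.0312 -0.0014] twist [0.0006 0.0007 0.0006] | pos [0.5257 0.2855 0.2445] clk 2.8 F [-0.53 -0.48  0.09] len 0.012564377484641754
shift [ 0.004  -0.0316  0.3361] twist [0.0006 0.0007 0.0006] | pos [0.5257 0.2855 0.2445] clk 2.8 F [-0.53 -0.48  0.09] len 0.13505771389578633
```

View pics/c2.png

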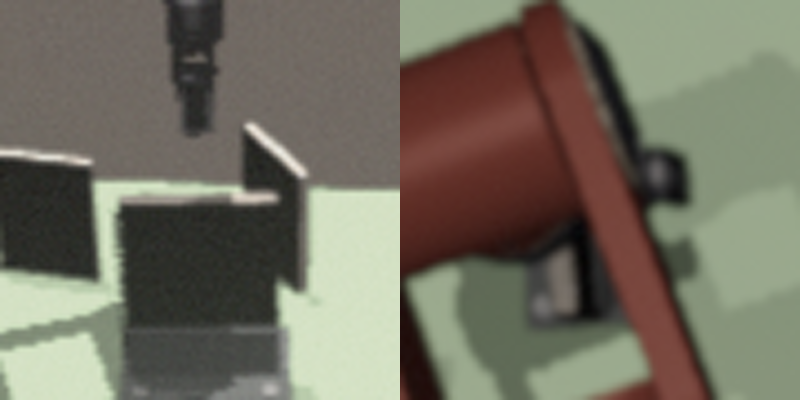

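The gripper is over the notebook. The serrated wire binding is on its −x edge (side crop x≈120), so I'll descend and grip at about (0.525, 0.297).

Request:
{"api": "drive_tool", "payload": {
  "translation": [
    [0,-0.028,0.03],
    [0,-0.028,0.12],
    [0,-0.028,0.21],
    [0,-0.028,0.3],
    [0,-0.028,0.335]
  ],
  "twist": [
    [0,0,0],
    [0,0,0],
    [0,0,0],
    [0,0,0],
    [0,0,0]
  ],
  "gripper": [1,1,1,1,1]
}}

```text
clock: 3.3
tool_pos: [0.5214, 0.2951, 0.1063]
eef_rot: [0.001, 0.999, 0.041, -0.004]
ft_force: [-0.9, 0.7, -0.5]
opening: 0.0855
finger_force: 0.0
```

Request:
{"api": "drive_tool", "payload": {
  "translation": [
    [0,0,0],
    [0,0,0],
    [0,0,0],
    [0,0,0],
    [0,0,0]
  ],
  "twist": [
    [0,0,0],
    [0,0,0],
    [0,0,0],
    [0,0,0],
    [0,0,0]
  ],
  "gripper": [-0.3,-0.5,-0.6,-0.7,-0.8],
  "squeeze": 40
}}

```text
clock: 3.8
tool_pos: [0.525, 0.2977, 0.1129]
eef_rot: [-0.0, 0.999, 0.042, 0.001]
ft_force: [-0.2, 2.0, 4.6]
opening: 0.0123
finger_force: 8.2
```

Request:
{"api": "drive_tool", "payload": {
  "translation": [
    [0,0,0],
    [0,0,0],
    [0,0,0],
    [0,0,0],
    [0,0,0]
  ],
  "twist": [
    [0,0,0],
    [0,0,0],
    [0,0,0],
    [0,0,0],
    [0,0,0]
  ],
  "gripper": [-1,-1,-1,-1,-1]
}}

```text
clock: 4.3
tool_pos: [0.5252, 0.2974, 0.1131]
eef_rot: [0.0, 0.999, 0.042, 0.001]
ft_force: [-0.7, -2.3, 5.9]
opening: 0.0108
finger_force: 44.6
```

Request:
{"api": "drive_tool", "payload": {
  "translation": [
    [0,0,-0.06],
    [0,0,-0.16],
    [0,0,-0.26],
    [0,0,-0.36],
    [0,0,-0.44]
  ],
  "twist": [
    [0,0,0],
    [0,0,0],
    [0,0,0],
    [0,0,0],
    [0,0,0]
  ],
  "gripper": [-1,-1,-1,-1,-1]
}}

```text
clock: 4.8
tool_pos: [0.5241, 0.2976, 0.2895]
eef_rot: [-0.001, 0.999, 0.043, 0.001]
ft_force: [0.2, 0.3, -1.5]
opening: 0.0117
finger_force: 43.6
```

Request:
{"api": "drive_tool", "payload": {
  "translation": [
    [0,0.05,0],
    [0,0.14,0],
    [0,0.23,0],
    [0,0.32,0],
    [0,0.38,0]
  ],
  "twist": [
    [0,0,0.04],
    [0,0,0.08],
    [0,0,0.12],
    [0,0,0.16],
    [0,0,0.184]
  ],
  "gripper": [-1,-1,-1,-1,-1]
}}

```text
clock: 5.3
tool_pos: [0.5367, 0.1441, 0.2865]
eef_rot: [0.0, 0.99, -0.143, -0.001]
ft_force: [0.6, 0.5, -1.6]
opening: 0.0114
finger_force: 43.7
```

Request:
{"api": "drive_tool", "payload": {
  "translation": [
    [0,0,0],
    [0,0,0],
    [0,0,0]
  ],
  "twist": [
    [0,0,0],
    [0,0,0],
    [0,0,0]
  ],
  "gripper": [-1,-1,-1]
}}

```text
clock: 5.6
tool_pos: [0.5368, 0.1467, 0.2869]
eef_rot: [-0.0, 0.99, -0.14, -0.0]
ft_force: [-0.8, -0.5, -2.0]
opening: 0.0113
finger_force: 43.7
```

```bash
python3 -c "
from h import *
rel([.5265,-.0285,.28],down(-16.3))
print(observe()['opening'],observe()['finger_force'])"
```

```text
shift [0.0972 0.4279 0.0171] twist [-0.0002  0.0004  0.0013] | pos [0.5368 0.1467 0.2869] clk 5.6 F [-0.78 -0.5  -1.95] len 0.17565893185688186
0.011335904839871092 43.718411922454834
```

```bash
cat >> h.py <<'E'
YAW=-16.3; BC=np.array([.5265,-.0285,0])
bx=np.array([np.cos(np.radians(YAW)),np.sin(np.radians(YAW)),0]); by=np.array([-bx[1],bx[0],0]); bz=np.array([0,0,1.])
def pose(y,z,th,x=.003,L=.105):  # low corner at bin (y,z), tilt th deg (top leaning to -y)
    s,c=np.sin(np.radians(th)),np.cos(np.radians(th)); u=-s*by+c*bz; n=-c*by-s*bz
    T=BC+x*bx+y*by+z*bz-.006*n+L*u
    return T,Ro.from_matrix(np.c_[bx,n,-u])
def where(th=None,L=.105): # low corner in bin frame, tilt
    o=observe();M=rot(o).as_matrix(); C=o['tool_pos']+L*M[:,2]+.006*M[:,1]-BC
    print('corner bin mm',np.round([1e3*C@bx,1e3*C@by,1e3*C[2]],1),'tilt',round(np.degrees(np.arcsin(-M[2,1])),1),'yaw',round(np.degrees(np.arctan2(M[1,0],M[0,0])),1),'F bin',np.round([o['ft_force']@bx,o['ft_force']@by,o['ft_force'][2]],1),'tq',np.round(o['wrist_torque'],2),'clk',round(o['clock'],2),'grip',round(o['finger_force']),round(o['opening'],4))
E
python3 - <<'E'
from h import *
c=snap('top'); im=cv2.imread('pics/top0.png')[...,::-1].astype(np.float32)
ys=np.arange(-.09,.0901,.001); acc=[]
for x in list(np.arange(-.036,-.012,.003))+list(np.arange(.015,.037,.003)):
    P=np.array([proj(c,BC+x*bx+y*by+.073*bz) for y in ys]).astype(np.float32)
    acc.append(cv2.remap(im,P[:,:1],P[:,1:],cv2.INTER_CUBIC)[:,0])
p=np.mean(acc,0); 
for y,v in zip(ys[::1],p): print(int(round(y*1e3)),int(v[2]-0),end='; ')
print();T,R=pose(0,.105,30);rel(T,R);where()
E
```

```text
-90 133; -89 133; -88 133; -87 132; -86 131; -85 129; -84 126; -83 122; -82 117; -81 111; -80 105; -79 97; -78 88; -77 78; -76 67; -75 56; -74 47; -73 42; -72 41; -71 44; -70 51; -69 60; -68 69; -67 78; -66 86; -65 92; -64 97; -63 100; -62 103; -61 105; -60 106; -59 107; -58 106; -57 105; -56 104; -55 103; -54 102; -53 102; -52 103; -51 103; -50 104; -49 105; -48 106; -47 107; -46 107; -45 107; -44 108; -43 108; -42 108; -41 108; -40 108; -39 108; -38 107; -37 106; -36 104; -35 101; -34 97; -33 94; -32 92; -31 92; -30 93; -29 95; -28 97; -27 100; -26 103; -25 105; -24 106; -23 106; -22 106; -21 105; -20 104; -19 102; -18 102; -17 102; -16 103; -15 104; -14 105; -13 106; -12 106; -11 107; -10 107; -9 107; -8 107; -7 108; -6 108; -5 108; -4 108; -3 108; -2 107; -1 104; 0 101; 1 95; 2 88; 3 81; 4 74; 5 69; 6 68; 7 70; 8 76; 9 83; 10 89; 11 95; 12 100; 13 103; 14 106; 15 107; 16 107; 17 107; 18 106; 19 104; 20 103; 21 103; 22 103; 23 103; 24 104; 25 105; 26 106; 27 106; 28 107; 29 107; 30 107; 31 107; 32 107; 33 108; 34 108; 35 108; 36 108; 37 108; 38 106; 39 103; 40 98; 41 92; 42 86; 43 81; 44 77; 45 77; 46 80; 47 84; 48 90; 49 95; 50 100; 51 103; 52 105; 53 106; 54 106; 55 106; 56 104; 57 103; 58 102; 59 101; 60 102; 61 103; 62 104; 63 105; 64 106; 65 107; 66 107; 67 107; 68 107; 69 107; 70 108; 71 108; 72 108; 73 108; 74 108; 75 107; 76 105; 77 102; 78 97; 79 92; 80 86; 81 81; 82 79; 83 79; 84 80; 85 81; 86 81; 87 82; 88 83; 89 86; 90 92; 
shift [0.1044 0.5467 0.22  ] twist [0.2617 0.0007 0.0014] | pos [0.5368 0.1469 0.287 ] clk 5.65 F [-0.15  0.31 -1.98] len 0.23940369029112857
corner bin mm [-39.4 165.3 182. ] tilt 0.0 yaw -16.1 F bin [-0.2  0.3 -2. ] tq [0.01 0.   0.02] clk 5.65 grip 44 0.0113
```

The gap profile is clearer than the catches, which sit off-centre on the boxes. The middle gap is at bin y ≈ +5.6 mm and about 5.5 mm wide. There is about 5 mm of slack on the +y side and about 16 mm on the −y side, so I'll push box 3 toward −y, leaning the notebook's top to −y.

Request:
{"api": "drive_tool", "payload": {
  "translation": [
    [0.02,0.1,0.02],
    [0.04,0.2,0.06],
    [0.06,0.3,0.1],
    [0.08,0.4,0.15],
    [0.09,0.48,0.19]
  ],
  "twist": [
    [0.05,0,0],
    [0.11,0,0],
    [0.17,0,0],
    [0.23,0,0],
    [0.262,0,0]
  ],
  "gripper": [-1,-1,-1,-1,-1]
}}

```text
clock: 6.15
tool_pos: [0.5173, -0.0503, 0.2103]
eef_rot: [-0.258, 0.956, -0.137, 0.037]
ft_force: [0.5, -0.1, -1.9]
opening: 0.0112
finger_force: 43.6
```

Request:
{"api": "drive_tool", "payload": {
  "translation": [
    [0,0,0],
    [0,0,0],
    [0,0,0]
  ],
  "twist": [
    [0,0,0],
    [0,0,0],
    [0,0,0]
  ],
  "gripper": [-1,-1,-1]
}}

```text
clock: 6.45
tool_pos: [0.5187, -0.0473, 0.2123]
eef_rot: [-0.256, 0.956, -0.135, 0.037]
ft_force: [0.4, 0.0, -0.4]
opening: 0.0113
finger_force: 43.6
```

```bash
python3 - <<'E'
from h import *
T,R=pose(.0056,.09,30);rel(T,R);where()
E
```

```text
shift [0.0127 0.082  0.0347] twist [-0.      0.0002  0.002 ] | pos [ 0.5187 -0.0473  0.2123] clk 6.45 F [ 0.39  0.01 -0.42] len 0.03596696593387721
corner bin mm [ -2.2  27.  118.4] tilt 30.0 yaw -16.1 F bin [ 0.4  0.1 -0.4] tq [-0.34  0.07 -0.02] clk 6.45 grip 44 0.0113
```

Request:
{"api": "drive_tool", "payload": {
  "translation": [
    [0.005,0.04,0.015],
    [0.0127,0.082,0.035],
    [0.0127,0.082,0.035],
    [0.0127,0.082,0.035]
  ],
  "twist": [
    [0,0,0.001],
    [0,0,0.002],
    [0,0,0.002],
    [0,0,0.002]
  ],
  "gripper": [-1,-1,-1,-1]
}}

```text
clock: 6.85
tool_pos: [0.5165, -0.0701, 0.1817]
eef_rot: [-0.257, 0.956, -0.138, 0.035]
ft_force: [-0.2, -0.5, -1.5]
opening: 0.011
finger_force: 43.7
```

```bash
python3 - <<'E'
from h import *
where()
b=snap('side');a=snap('top')
I=lambda c,x,y,w,h:cv2.resize(c['img'][y:y+h,x:x+w,::-1],(400,400),interpolation=cv2.INTER_CUBIC)
cv2.imwrite('pics/c3.png',np.clip(np.hstack([I(b,240,190,100,100),I(a,330,170,90,90)]).astype(float)*1.3,0,255).astype(np.uint8))
# predicted solid bottom corner ends (low edge) in side/top view
o=observe();M=rot(o).as_matrix();C=o['tool_pos']+.105*M[:,2]+.006*M[:,1]
for s in(-.052,.051): print(s,'side',proj(b,C+s*M[:,0]),'top',proj(a,C+s*M[:,0]))
E
```

```text
corner bin mm [ 1.7  4.7 87.8] tilt 30.1 yaw -16.4 F bin [-0.1 -0.5 -1.5] tq [-0.38  0.13  0.01] clk 6.85 grip 44 0.011
-0.052 side [275.6717489  246.94990321] top [368.67087427 229.60291284]
0.051 side [313.85488886 257.90529217] top [378.10442088 195.86480391]
```

View pics/c3.png

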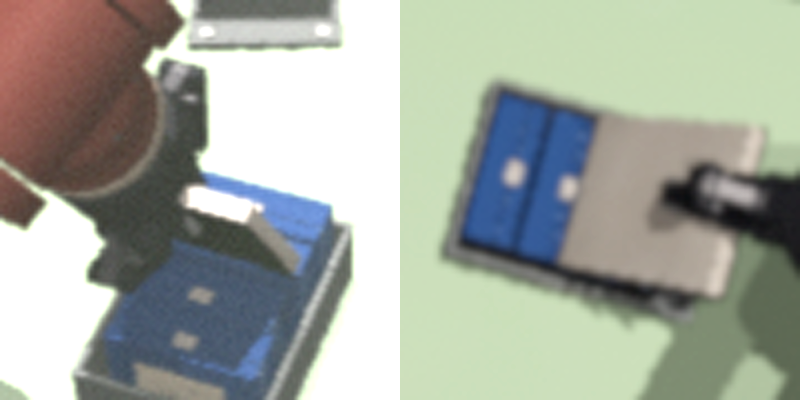

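The side crop shows the low far corner at px (314.5, 257.5), against a predicted (313.9, 257.9). The top view agrees as well, so the in-hand pose is good to about 1 mm. I'll lower to just above the gap.

Request:
{"api": "drive_tool", "payload": {
  "translation": [
    [0.001,0.007,0.014],
    [0.003,0.014,0.0288],
    [0.003,0.014,0.0288],
    [0.003,0.014,0.0288]
  ],
  "twist": [
    [0,0,0],
    [0,0,0],
    [0,0,0],
    [0,0,0]
  ],
  "gripper": [-1,-1,-1,-1]
}}

```text
clock: 7.35
tool_pos: [0.5181, -0.0697, 0.1696]
eef_rot: [-0.257, 0.956, -0.138, 0.036]
ft_force: [0.7, -0.1, -0.9]
opening: 0.0112
finger_force: 43.8
```

```bash
python3 - <<'E'
from h import *
where();T,R=pose(.0058,.0725,30);rel(T,R)
E
```

```text
corner bin mm [ 3.3  5.5 75.7] tilt 30.0 yaw -16.4 F bin [ 0.7  0.1 -0.9] tq [-0.39  0.13 -0.04] clk 7.35 grip 44 0.0112
shift [-0.0012  0.0031  0.0074] twist [-0.0003  0.0007 -0.0016] | pos [ 0.5181 -0.0697  0.1696] clk 7.35 F [ 0.69 -0.12 -0.85] len 0.0032461504696503643
```

Small steps down: 2 mm, then 1 mm, then 1 mm, reading the force each time.

Request:
{"api": "drive_tool", "payload": {
  "translation": [
    [0,0.001,0.002],
    [0,0.0025,0.0043],
    [0,0.0025,0.0043]
  ],
  "twist": [
    [0,0,0],
    [0,0,0],
    [0,0,0]
  ],
  "gripper": [-1,-1,-1]
}}

```text
clock: 7.65
tool_pos: [0.5182, -0.0699, 0.168]
eef_rot: [-0.256, 0.956, -0.138, 0.036]
ft_force: [-0.5, -0.4, -2.0]
opening: 0.0114
finger_force: 43.8
```

Request:
{"api": "drive_tool", "payload": {
  "translation": [
    [0,0.0013,0.0022],
    [0,0.0013,0.0022],
    [0,0.0013,0.0022]
  ],
  "twist": [
    [0,0,0],
    [0,0,0],
    [0,0,0]
  ],
  "gripper": [-1,-1,-1]
}}

```text
clock: 7.95
tool_pos: [0.5182, -0.0699, 0.167]
eef_rot: [-0.257, 0.956, -0.138, 0.036]
ft_force: [-0.8, -0.4, -2.1]
opening: 0.0112
finger_force: 43.8
```

Request:
{"api": "drive_tool", "payload": {
  "translation": [
    [0,0.0013,0.0022],
    [0,0.0013,0.0022],
    [0,0.0013,0.0022]
  ],
  "twist": [
    [0,0,0],
    [0,0,0],
    [0,0,0]
  ],
  "gripper": [-1,-1,-1]
}}

```text
clock: 8.25
tool_pos: [0.5184, -0.07, 0.1662]
eef_rot: [-0.256, 0.956, -0.138, 0.036]
ft_force: [0.7, -0.1, -0.0]
opening: 0.0114
finger_force: 43.9
```

```bash
python3 - <<'E'
from h import *
where()
E
```

```text
corner bin mm [ 3.8  5.2 72.3] tilt 30.0 yaw -16.4 F bin [ 0.7  0.1 -0. ] tq [-0.33  0.12 -0.03] clk 8.25 grip 44 0.0114
```

Request:
{"api": "drive_tool", "payload": {
  "translation": [
    [0,0.001,0.002],
    [0,0.001,0.002],
    [0,0.001,0.002]
  ],
  "twist": [
    [0,0,0],
    [0,0,0],
    [0,0,0]
  ],
  "gripper": [-1,-1,-1]
}}

```text
clock: 8.55
tool_pos: [0.5186, -0.07, 0.166]
eef_rot: [-0.257, 0.956, -0.138, 0.036]
ft_force: [-3.1, -2.0, 4.9]
opening: 0.0114
finger_force: 44.9
```

Request:
{"api": "drive_tool", "payload": {
  "translation": [
    [0,0.001,0.002],
    [0,0.001,0.002],
    [0,0.001,0.002]
  ],
  "twist": [
    [0,0,0],
    [0,0,0],
    [0,0,0]
  ],
  "gripper": [-1,-1,-1]
}}

```text
clock: 8.85
tool_pos: [0.5187, -0.0702, 0.1659]
eef_rot: [-0.257, 0.956, -0.138, 0.037]
ft_force: [-5.0, -2.4, 8.2]
opening: 0.0112
finger_force: 45.4
```

```bash
python3 - <<'E'
from h import *
where()
E
```

```text
corner bin mm [ 4.2  5.2 72. ] tilt 30.0 yaw -16.4 F bin [-4.1 -3.7  8.2] tq [0.22 0.56 0.35] clk 8.85 grip 45 0.0112
```

Request:
{"api": "drive_tool", "payload": {
  "translation": [
    [-0.001,0,-0.0025],
    [-0.001,0.002,-0.003],
    [-0.001,0.004,-0.004],
    [-0.001,0.004,-0.004],
    [-0.001,0.004,-0.004]
  ],
  "twist": [
    [0,0,0],
    [0,0,0],
    [0,0,0],
    [0,0,0],
    [0,0,0]
  ],
  "gripper": [-1,-1,-1,-1,-1]
}}

```text
clock: 9.35
tool_pos: [0.5175, -0.0721, 0.1648]
eef_rot: [-0.256, 0.956, -0.138, 0.036]
ft_force: [0.8, -1.5, 2.5]
opening: 0.0114
finger_force: 44.4
```

```bash
python3 - <<'E'
from h import *
where()
E
```

```text
corner bin mm [ 3.6  2.9 70.8] tilt 30.0 yaw -16.5 F bin [ 1.1 -1.2  2.5] tq [-0.17 -0.22 -0.07] clk 9.35 grip 44 0.0114
```

Request:
{"api": "drive_tool", "payload": {
  "translation": [
    [0,0.002,0],
    [0,0.004,0],
    [0,0.004,0],
    [0,0.004,0]
  ],
  "twist": [
    [0,0,0],
    [0,0,0],
    [0,0,0],
    [0,0,0]
  ],
  "gripper": [-1,-1,-1,-1]
}}

```text
clock: 9.75
tool_pos: [0.5171, -0.073, 0.1643]
eef_rot: [-0.257, 0.956, -0.138, 0.036]
ft_force: [0.9, -0.1, 4.1]
opening: 0.0115
finger_force: 44.5
```

```bash
python3 - <<'E'
from h import *
where()
E
```

```text
corner bin mm [ 3.5  2.1 70.4] tilt 30.1 yaw -16.4 F bin [0.9 0.2 4.1] tq [ 0.41 -0.44 -0.14] clk 9.75 grip 44 0.0115
```

Request:
{"api": "drive_tool", "payload": {
  "translation": [
    [0,0.002,-0.001],
    [0,0.0043,-0.0025],
    [0,0.0043,-0.0025],
    [0,0.0043,-0.0025]
  ],
  "twist": [
    [0,0,0],
    [0,0,0],
    [0,0,0],
    [0,0,0]
  ],
  "gripper": [-1,-1,-1,-1]
}}

```text
clock: 10.15
tool_pos: [0.5157, -0.0749, 0.1631]
eef_rot: [-0.256, 0.956, -0.138, 0.035]
ft_force: [0.5, 1.2, 0.1]
opening: 0.0115
finger_force: 43.9
```

```bash
python3 - <<'E'
from h import *
where()
E
```

```text
corner bin mm [ 2.4 -0.3 69.2] tilt 30.0 yaw -16.4 F bin [0.2 1.3 0.1] tq [ 0.15 -0.08  0.02] clk 10.15 grip 44 0.0115
```

Request:
{"api": "drive_tool", "payload": {
  "translation": [
    [0,0.002,0],
    [0,0.0045,-0.001],
    [0,0.0045,-0.001],
    [0,0.0045,-0.001]
  ],
  "twist": [
    [0,0,0],
    [0,0,0],
    [0,0,0],
    [0,0,0]
  ],
  "gripper": [-1,-1,-1,-1]
}}

```text
clock: 10.55
tool_pos: [0.5154, -0.0768, 0.1629]
eef_rot: [-0.256, 0.956, -0.138, 0.036]
ft_force: [-0.9, 1.2, -0.4]
opening: 0.0113
finger_force: 43.7
```

```bash
python3 - <<'E'
from h import *
where()
b=snap('side');a=snap('top')
I=lambda c,x,y,w,h:cv2.resize(c['img'][y:y+h,x:x+w,::-1],(400,400),interpolation=cv2.INTER_CUBIC)
cv2.imwrite('pics/c4.png',np.clip(np.hstack([I(b,250,215,80,80),I(a,330,170,90,90)]).astype(float)*1.3,0,255).astype(np.uint8))
E
```

```text
corner bin mm [ 2.8 -2.2 69. ] tilt 30.0 yaw -16.4 F bin [-1.2  0.9 -0.4] tq [-0.06  0.1   0.1 ] clk 10.55 grip 44 0.0113
```

View pics/c4.png

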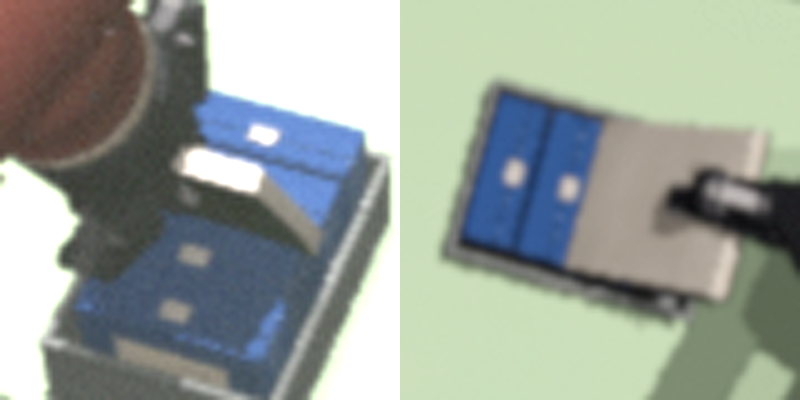

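The boxes' catches have moved about 2 px toward −y (side view (290,263.8) → (288.6,265.8)) at only about 1 N, and the edge is 4 mm deep in the gap. Next I'll turn it upright about its low corner.

```bash
python3 - <<'E'
from h import *
for y,z,t in((-.0032,.0685,30),(-.0035,.068,26),(-.0037,.0675,22),(-.0039,.067,18),(-.004,.0665,14),(-.0042,.066,9),(-.0043,.066,4),(-.0043,.066,0)):
    T,R=pose(y,z,t);rel(T,R)
E
```

```text
shift [ 0.      0.003  -0.0001] twist [ 0.0001  0.0007 -0.0016] | pos [ 0.5155 -0.0768  0.163 ] clk 10.65 F [ 0.43  1.44 -1.  ] len 0.001182963915774934
shift [-0.0001 -0.014   0.0023] twist [-0.0348  0.0007 -0.0016] | pos [ 0.5155 -0.0768  0.163 ] clk 10.65 F [ 0.43  1.44 -1.  ] len 0.005692760872517685
shift [-0.0001 -0.0311  0.0061] twist [-0.0697  0.0008 -0.0016] | pos [ 0.5155 -0.0768  0.163 ] clk 10.65 F [ 0.43  1.44 -1.  ] len 0.01267595422208425
shift [-0.0001 -0.0479  0.0111] twist [-0.1046  0.0008 -0.0015] | pos [ 0.5155 -0.0768  0.163 ] clk 10.65 F [ 0.43  1.44 -1.  ] len 0.019672242939170206
shift [-0.0002 -0.0646  0.0175] twist [-0.1396  0.0009 -0.0015] | pos [ 0.5155 -0.0768  0.163 ] clk 10.65 F [ 0.43  1.44 -1.  ] len 0.026770575282139476
shift [-0.0002 -0.0848  0.0269] twist [-0.1832  0.001  -0.0015] | pos [ 0.5155 -0.0768  0.163 ] clk 10.65 F [ 0.43  1.44 -1.  ] len 0.03559508151309141
shift [-0.0003 -0.1051  0.0371] twist [-0.2268  0.001  -0.0014] | pos [ 0.5155 -0.0768  0.163 ] clk 10.65 F [ 0.43  1.44 -1.  ] len 0.044578152225469445
shift [-0.0003 -0.1208  0.0466] twist [-0.2617  0.0011 -0.0014] | pos [ 0.5155 -0.0768  0.163 ] clk 10.65 F [ 0.43  1.44 -1.  ] len 0.05178495458347907
```

Request:
{"api": "drive_tool", "payload": {
  "translation": [
    [0,0.003,0],
    [0,0.003,0],
    [0,-0.014,0.0023],
    [0,-0.031,0.006],
    [0,-0.031,0.006]
  ],
  "twist": [
    [0,0,0],
    [0,0,0],
    [-0.035,0,-0.001],
    [-0.07,0,-0.0015],
    [-0.07,0,-0.0015]
  ],
  "gripper": [-1,-1,-1,-1,-1]
}}

```text
clock: 11.15
tool_pos: [0.5199, -0.0644, 0.1686]
eef_rot: [-0.188, 0.972, -0.138, 0.028]
ft_force: [0.8, -0.1, 0.6]
opening: 0.0114
finger_force: 43.9
```

```bash
python3 - <<'E'
from h import *
where()
for y,z,t in((-.0039,.067,18),(-.004,.0665,14),(-.0042,.066,9),(-.0043,.066,4),(-.0043,.066,0)):
    T,R=pose(y,z,t);rel(T,R)
E
```

```text
corner bin mm [ 3.8 -2.6 69. ] tilt 22.0 yaw -16.1 F bin [0.8 0.1 0.6] tq [-0.03 -0.08 -0.08] clk 11.15 grip 44 0.0114
shift [-0.0018 -0.0132  0.005 ] twist [-0.0345 -0.0004  0.0016] | pos [ 0.5199 -0.0644  0.1686] clk 11.15 F [ 0.77 -0.09  0.61] len 0.005704409454344143
shift [-0.0018 -0.0306  0.009 ] twist [-0.0694 -0.0004  0.0016] | pos [ 0.5199 -0.0644  0.1686] clk 11.15 F [ 0.77 -0.09  0.61] len 0.01279667867142926
shift [-0.0017 -0.052   0.0154] twist [-0.113  -0.0005  0.0016] | pos [ 0.5199 -0.0644  0.1686] clk 11.15 F [ 0.77 -0.09  0.61] len 0.021705227915577295
shift [-0.0017 -0.0735  0.0227] twist [-0.1567 -0.0005  0.0015] | pos [ 0.5199 -0.0644  0.1686] clk 11.15 F [ 0.77 -0.09  0.61] len 0.030771944257945046
shift [-0.0016 -0.0904  0.0299] twist [-0.1916 -0.0006  0.0015] | pos [ 0.5199 -0.0644  0.1686] clk 11.15 F [ 0.77 -0.09  0.61] len 0.038077762515180226
```

```bash
python3 - <<'E'
from h import *
for y,z,t in((-.005,.069,22),(-.0055,.068,18),(-.006,.067,14),(-.006,.066,10)):
    T,R=pose(y,z,t);rel(T,R)
E
```

```text
shift [-0.0019  0.0057 -0.0023] twist [ 0.0004 -0.0003  0.0016] | pos [ 0.5199 -0.0644  0.1686] clk 11.15 F [ 0.77 -0.09  0.61] len 0.0025879884444128154
shift [-0.0018 -0.0105  0.0012] twist [-0.0345 -0.0004  0.0016] | pos [ 0.5199 -0.0644  0.1686] clk 11.15 F [ 0.77 -0.09  0.61] len 0.00427376221590546
shift [-0.0018 -0.0265  0.006 ] twist [-0.0694 -0.0004  0.0016] | pos [ 0.5199 -0.0644  0.1686] clk 11.15 F [ 0.77 -0.09  0.61] len 0.01088095098591984
shift [-0.0017 -0.0434  0.0125] twist [-0.1043 -0.0005  0.0016] | pos [ 0.5199 -0.0644  0.1686] clk 11.15 F [ 0.77 -0.09  0.61] len 0.01808115251893779
```

Request:
{"api": "drive_tool", "payload": {
  "translation": [
    [-0.0015,0.0057,-0.0023],
    [-0.0018,0.0057,-0.0023],
    [-0.0018,-0.0105,0.0012],
    [-0.0018,-0.0265,0.006],
    [-0.0018,-0.0265,0.006]
  ],
  "twist": [
    [0,0,0.0016],
    [0,0,0.0016],
    [-0.0345,0,0.0016],
    [-0.07,0,0.0016],
    [-0.07,0,0.0016]
  ],
  "gripper": [-1,-1,-1,-1,-1]
}}

```text
clock: 11.65
tool_pos: [0.5216, -0.0541, 0.1693]
eef_rot: [-0.121, 0.982, -0.141, 0.017]
ft_force: [-0.1, 0.7, -0.7]
opening: 0.0113
finger_force: 43.8
```

```bash
python3 - <<'E'
from h import *
where()
for y,z,t in((-.006,.066,14),(-.006,.066,10),(-.006,.065,6),(-.006,.065,3),(-.006,.065,0)):
    T,R=pose(y,z,t);rel(T,R)
E
```

```text
corner bin mm [ 2.3 -6.4 65.9] tilt 14.0 yaw -16.4 F bin [-0.3  0.6 -0.7] tq [-0.01 -0.06 -0.05] clk 11.65 grip 44 0.0113
shift [ 0.0013 -0.001   0.0001] twist [ 0.      0.0007 -0.0008] | pos [ 0.5216 -0.0541  0.1693] clk 11.65 F [-0.08  0.68 -0.7 ] len 0.0006440797307808548
shift [ 0.0012 -0.0193  0.0018] twist [-0.0349  0.0007 -0.0007] | pos [ 0.5216 -0.0541  0.1693] clk 11.65 F [-0.08  0.68 -0.7 ] len 0.007751992724262562
shift [ 0.0012 -0.0368  0.0072] twist [-0.0698  0.0007 -0.0007] | pos [ 0.5216 -0.0541  0.1693] clk 11.65 F [-0.08  0.68 -0.7 ] len 0.014990860886438646
shift [ 0.0012 -0.0502  0.0102] twist [-0.096   0.0008 -0.0007] | pos [ 0.5216 -0.0541  0.1693] clk 11.65 F [-0.08  0.68 -0.7 ] len 0.020492817306426558
shift [ 0.0012 -0.0634  0.014 ] twist [-0.1222  0.0008 -0.0007] | pos [ 0.5216 -0.0541  0.1693] clk 11.65 F [-0.08  0.68 -0.7 ] len 0.02598556244439254
```

Request:
{"api": "drive_tool", "payload": {
  "translation": [
    [0.001,-0.0193,0.002],
    [0.001,-0.037,0.007],
    [0.001,-0.0505,0.0105],
    [0.001,-0.064,0.014],
    [0.001,-0.064,0.014]
  ],
  "twist": [
    [-0.035,0,0],
    [-0.07,0,0],
    [-0.096,0,0],
    [-0.122,0,0],
    [-0.122,0,0]
  ],
  "gripper": [-1,-1,-1,-1,-1]
}}

```text
clock: 12.15
tool_pos: [0.5292, -0.0292, 0.1693]
eef_rot: [-0.001, 0.99, -0.142, -0.002]
ft_force: [0.1, 0.7, -0.1]
opening: 0.0116
finger_force: 43.8
```

```bash
python3 - <<'E'
from h import *
where();T,R=pose(-.005,.052,0);rel(T,R)
b=snap('side');a=snap('top')
I=lambda c,x,y,w,h:cv2.resize(c['img'][y:y+h,x:x+w,::-1],(400,400),interpolation=cv2.INTER_CUBIC)
cv2.imwrite('pics/c5.png',np.clip(np.hstack([I(b,250,215,80,80),I(a,330,170,90,90)]).astype(float)*1.3,0,255).astype(np.uint8))
E
```

```text
corner bin mm [ 2.4 -5.7 64.3] tilt 0.1 yaw -16.4 F bin [-0.1  0.6 -0.1] tq [ 0.22 -0.09 -0.08] clk 12.15 grip 44 0.0116
shift [ 0.0007 -0.0022  0.0307] twist [-0.0007  0.0017 -0.0006] | pos [ 0.5292 -0.0292  0.1693] clk 12.15 F [ 0.07  0.65 -0.1 ] len 0.012316255601683878
```

View pics/c5.png

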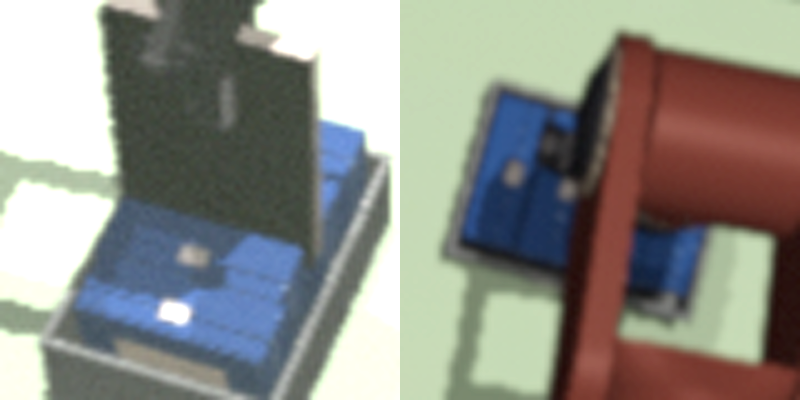

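The notebook stands upright between boxes 2 and 3 (side crop, foot line (120,200)–(318,252)), all four boxes are upright, and forces are under 1 N. I'll lower it in small steps.

Request:
{"api": "drive_tool", "payload": {
  "translation": [
    [0,-0.001,0.008],
    [0,-0.001,0.016],
    [0,-0.001,0.025],
    [0,-0.001,0.025]
  ],
  "twist": [
    [0,0.001,0],
    [0,0.001,0],
    [0,0.001,0],
    [0,0.001,0]
  ],
  "gripper": [-1,-1,-1,-1]
}}

```text
clock: 12.65
tool_pos: [0.5289, -0.0297, 0.1591]
eef_rot: [-0.0, 0.99, -0.143, -0.0]
ft_force: [0.1, 0.7, -1.8]
opening: 0.0112
finger_force: 43.6
```

Request:
{"api": "drive_tool", "payload": {
  "translation": [
    [0,0,0.008],
    [0,0,0.016],
    [0,0,0.025],
    [0,0,0.025]
  ],
  "twist": [
    [0,0,0],
    [0,0,0],
    [0,0,0],
    [0,0,0]
  ],
  "gripper": [-1,-1,-1,-1]
}}

```text
clock: 13.05
tool_pos: [0.5293, -0.0292, 0.1494]
eef_rot: [-0.0, 0.99, -0.143, -0.0]
ft_force: [1.3, 0.5, -1.8]
opening: 0.0105
finger_force: 43.6
```

```bash
python3 - <<'E'
from h import *
where()
E
```

```text
corner bin mm [ 2.8 -5.9 44.4] tilt 0.0 yaw -16.4 F bin [ 1.1  0.9 -1.8] tq [ 0.3  -0.14  0.07] clk 13.05 grip 44 0.0105
```

Request:
{"api": "drive_tool", "payload": {
  "translation": [
    [0,0,0.008],
    [0,0,0.016],
    [0,0,0.025],
    [0,0,0.025]
  ],
  "twist": [
    [0,0,0],
    [0,0,0],
    [0,0,0],
    [0,0,0]
  ],
  "gripper": [-1,-1,-1,-1]
}}

```text
clock: 13.45
tool_pos: [0.5291, -0.0295, 0.1393]
eef_rot: [0.0, 0.99, -0.143, -0.0]
ft_force: [-0.2, 0.7, -2.5]
opening: 0.011
finger_force: 43.7
```

Request:
{"api": "drive_tool", "payload": {
  "translation": [
    [0,0,0.008],
    [0,0,0.016],
    [0,0,0.025],
    [0,0,0.025]
  ],
  "twist": [
    [0,0,0],
    [0,0,0],
    [0,0,0],
    [0,0,0]
  ],
  "gripper": [-1,-1,-1,-1]
}}

```text
clock: 13.85
tool_pos: [0.5289, -0.0295, 0.129]
eef_rot: [0.0, 0.99, -0.143, -0.001]
ft_force: [0.0, 1.2, -2.6]
opening: 0.0116
finger_force: 43.6
```

Request:
{"api": "drive_tool", "payload": {
  "translation": [
    [0,0,0.008],
    [0,0,0.016],
    [0,0,0.025],
    [0,0,0.025]
  ],
  "twist": [
    [0,0,0],
    [0,0,0],
    [0,0,0],
    [0,0,0]
  ],
  "gripper": [-1,-1,-1,-1]
}}

```text
clock: 14.25
tool_pos: [0.5289, -0.0294, 0.1192]
eef_rot: [0.0, 0.99, -0.143, -0.0]
ft_force: [0.3, 1.0, -2.9]
opening: 0.0112
finger_force: 43.7
```

```bash
python3 - <<'E'
from h import *
where()
E
```

```text
corner bin mm [ 2.5 -6.2 14.2] tilt -0.0 yaw -16.4 F bin [ 0.   1.  -2.9] tq [ 0.12 -0.08  0.01] clk 14.25 grip 44 0.0112
```

Request:
{"api": "drive_tool", "payload": {
  "translation": [
    [0,0,0.008],
    [0,0,0.016],
    [0,0,0.02],
    [0,0,0.02]
  ],
  "twist": [
    [0,0,0],
    [0,0,0],
    [0,0,0],
    [0,0,0]
  ],
  "gripper": [-1,-1,-1,-1]
}}

```text
clock: 14.65
tool_pos: [0.5291, -0.0294, 0.1115]
eef_rot: [0.0, 0.99, -0.143, -0.0]
ft_force: [-0.4, -0.0, -1.2]
opening: 0.0111
finger_force: 43.6
```

Request:
{"api": "drive_tool", "payload": {
  "translation": [
    [0,0,0.002],
    [0,0,0.002],
    [0,0,0.002]
  ],
  "twist": [
    [0,0,0],
    [0,0,0],
    [0,0,0]
  ],
  "gripper": [-1,-1,-1]
}}

```text
clock: 14.95
tool_pos: [0.5295, -0.0295, 0.1113]
eef_rot: [0.0, 0.99, -0.143, 0.0]
ft_force: [-0.1, -0.3, -1.2]
opening: 0.0114
finger_force: 43.6
```

```bash
python3 - <<'E'
from h import *
where()
E
```

```text
corner bin mm [ 3.2 -6.1  6.3] tilt -0.0 yaw -16.4 F bin [-0.1 -0.3 -1.2] tq [-0.02 -0.04  0.02] clk 14.95 grip 44 0.0114
```

Request:
{"api": "drive_tool", "payload": {
  "translation": [
    [0,0,0.002],
    [0,0,0.002],
    [0,0,0.002]
  ],
  "twist": [
    [0,0,0],
    [0,0,0],
    [0,0,0]
  ],
  "gripper": [-1,-1,-1]
}}

```text
clock: 15.25
tool_pos: [0.5294, -0.0294, 0.1104]
eef_rot: [0.0, 0.99, -0.143, 0.0]
ft_force: [-0.9, -0.2, -1.8]
opening: 0.0116
finger_force: 43.6
```

Request:
{"api": "drive_tool", "payload": {
  "translation": [
    [0,0,0.002],
    [0,0,0.002],
    [0,0,0.002]
  ],
  "twist": [
    [0,0,0],
    [0,0,0],
    [0,0,0]
  ],
  "gripper": [-1,-1,-1]
}}

```text
clock: 15.55
tool_pos: [0.5296, -0.0294, 0.1101]
eef_rot: [0.0, 0.99, -0.143, 0.0]
ft_force: [-1.4, 0.7, 2.2]
opening: 0.0111
finger_force: 44.2
```

```bash
python3 - <<'E'
from h import *
where()
E
```

```text
corner bin mm [ 3.3 -6.   5.1] tilt 0.0 yaw -16.4 F bin [-1.6  0.3  2.2] tq [0.06 0.25 0.02] clk 15.55 grip 44 0.0111
```

Floor contact: +3.5 N at foot z ≈ 5 mm. I'll release and back straight up.

Request:
{"api": "drive_tool", "payload": {
  "translation": [
    [0,0,-0.001],
    [0,0,-0.001],
    [0,0,-0.001],
    [0,0,-0.001],
    [0,0,-0.001]
  ],
  "twist": [
    [0,0,0],
    [0,0,0],
    [0,0,0],
    [0,0,0],
    [0,0,0]
  ],
  "gripper": [-0.65,-0.6,-0.5,-0.35,-0.2],
  "squeeze": 20
}}

```text
clock: 16.05
tool_pos: [0.5294, -0.0294, 0.11]
eef_rot: [0.0, 0.99, -0.143, 0.0]
ft_force: [0.2, -0.9, -0.2]
opening: 0.0342
finger_force: 0.0
```

Request:
{"api": "drive_tool", "payload": {
  "translation": [
    [0,0,0],
    [0,0,0],
    [0,0,0],
    [0,0,0]
  ],
  "twist": [
    [0,0,0],
    [0,0,0],
    [0,0,0],
    [0,0,0]
  ],
  "gripper": [0,0,0,0]
}}

```text
clock: 16.45
tool_pos: [0.5294, -0.0294, 0.11]
eef_rot: [0.0, 0.99, -0.143, 0.0]
ft_force: [0.1, 0.7, -0.7]
opening: 0.0425
finger_force: 0.0
```

Request:
{"api": "drive_tool", "payload": {
  "translation": [
    [0,0,-0.04],
    [0,0,-0.1],
    [0,0,-0.18],
    [0,0,-0.27],
    [0,0,-0.36]
  ],
  "twist": [
    [0,0,0],
    [0,0,0],
    [0,0,0],
    [0,0,0],
    [0,0,0]
  ],
  "gripper": [0,0,0,0,0]
}}

```text
clock: 16.95
tool_pos: [0.5292, -0.0293, 0.2567]
eef_rot: [0.0, 0.99, -0.143, 0.001]
ft_force: [0.8, -0.7, -0.5]
opening: 0.0431
finger_force: 0.0
```

Request:
{"api": "drive_tool", "payload": {
  "translation": [
    [0,-0.1,0],
    [0,-0.2,0],
    [0,-0.3,0],
    [0,-0.4,0],
    [0,-0.5,0]
  ],
  "twist": [
    [0,0,0],
    [0,0,0],
    [0,0,0],
    [0,0,0],
    [0,0,0]
  ],
  "gripper": [0,0,0,0,0]
}}

```text
clock: 17.45
tool_pos: [0.5864, 0.1641, 0.2557]
eef_rot: [-0.0, 0.99, -0.143, 0.001]
ft_force: [0.4, -0.6, -0.2]
opening: 0.0428
finger_force: 0.0
```

Request:
{"api": "drive_tool", "payload": {
  "translation": [
    [0,-0.05,0],
    [0,-0.1,0],
    [0,-0.1,0],
    [0,-0.1,0]
  ],
  "twist": [
    [0,0,0],
    [0,0,0],
    [0,0,0],
    [0,0,0]
  ],
  "gripper": [0,0,0,0]
}}

```text
clock: 17.85
tool_pos: [0.5974, 0.2003, 0.2542]
eef_rot: [0.0, 0.99, -0.143, 0.0]
ft_force: [0.2, -0.5, 0.3]
opening: 0.0431
finger_force: 0.0
```

```bash
python3 - <<'E'
from h import *
b=snap('side');a=snap('top')
I=lambda c,x,y,w,h:cv2.resize(c['img'][y:y+h,x:x+w,::-1],(400,400),interpolation=cv2.INTER_CUBIC)
cv2.imwrite('pics/c6.png',np.clip(np.hstack([I(b,240,195,110,110),I(a,310,150,110,110)]).astype(float)*1.3,0,255).astype(np.uint8))
E
```

```text
(no output)
```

View pics/c6.png

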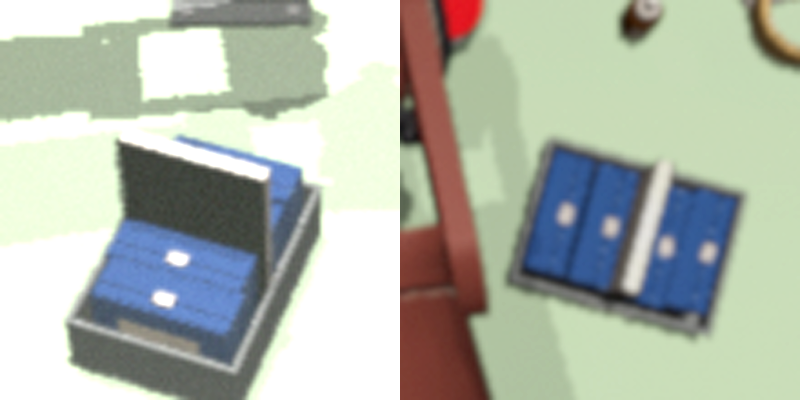

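The notebook stands upright on the bin floor (top strip (660,165)–(632,290)) with two upright boxes on each side. The cup and dropper are untouched and the gripper is clear.

```bash
python3 -c "
from plant import job; print(job.close_job())"
```

```text
the job is handed in; nothing more can be done
None
```

The notebook is out of its stand and filed upright on the bin floor between the second and third slide boxes. It has been let go, with all four boxes standing, the cup and dropper in place, and the job handed in at about 18 s.

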